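# Lock a tongued pinning board into its grooved neighbour

## Robot

A 6-joint arm with a two-finger parallel gripper is mounted at the origin on a cart in front of the work surface, level with it; the furniture and walls round the work are solid. World frame = base frame: x ahead of the robot, y to its left, z up, the work surface at z = 0. Lengths are in m, angles in rad, forces in N, time in s.
With the tool pointing down it reaches from about 0.25 to 0.775 m from the base axis. Payload 4 kg.
Tool frame: the origin (TCP) lies between the finger pads; the fingertips stand 14 mm ahead of it and the grasp point (between the pads) lies 5 mm behind it (tip_reach is the distance from the TCP to the fingertips, in m); z points along the fingers, y is the line along which they close (so a half turn about z gives the same grasp; the last joint's range is limited). The gripper opens to 94 mm and grips with 3 to 60 N. Pads are 16 mm wide; open, the fingers measure 119 mm over their backs; the gripper's body (75 mm by 177 mm) begins 78 mm behind the grasp point.
Start: joints at [-1.264, 0.087, 1.371, -0, 1.684, -0.103], TCP at [0.219, -0.504, 0.22] pointing down, gripper open.
Joint ranges: [-3.1, 3.1], [-0.76, 2.03], [0.27, 2.55], [-1.08, 4.22], [0.17, 2.65], [-2.57, 2.57]. Speed limits (rad/s): [2.79, 2.79, 3.14, 3.14, 3.14, 3.14].

## Interface

Orientations are given as [roll, pitch, yaw] about the fixed x, y, z axes, in that order (R = Rz(yaw) Ry(pitch) Rx(roll)).
In Python, from bench import * gives the robot as it stands. The module is installed in compiled form; this text tells all that it offers.
- The arm moves only by the tool servo_tool, never from a script. Its argument "targets" is a list of rows, each a list of 4 numbers: the shift along the tool's x, y, z in cm, then the turn about the tool's z in degrees. A call has 1 to 8 rows; each row is the pose to reach, as a shift and turn from the pose commanded when the call began, along the tool's axes at that moment; what a row does not reach only later rows make up. A row lasts 1/8 s, in which the tool goes at most 62.5 mm and 10.7 degrees, less where a joint would pass 70% of its speed; a pose out of reach is approached as far as the arm can. A call with a gripper value outside its range is refused whole. "claw" is the closure in counts, from 0 (fully open) to 255 (shut), set as the call begins (left out, the last holds). The fingers move at their own pace and stop on an object; the grip force is fixed at half the most. Time passes only in rows, so rows that repeat a pose let the fingers close. It gives the time, the measured TCP pose, the force, the opening and the grip force at its end, in the units of the state.
- get_obs(): the state, without advancing time (a new reading comes with each control period).
- snapshot(name): name is "scene" or "top"; returns the picture (420x560x3 uint8, blue, green, red); there is no depth.
- camera_model(name): a dict with "camera_matrix" (3x3 intrinsics, pixels), "camera_from_world" (4x4, takes a point from world to camera coordinates). Camera axes: x right, y up, looking along -z (the intrinsics and any distortion apply to the point x, -y, -z); pixel columns grow to the right and rows downward; lengths in m; the calibration is good to about 2 mm. A picture is of the moment at which its call begins. camera_model takes no time and is no camera call.
- close_job(): hands the job in; it is judged then, once.
The state is a dict: "time": time; "joint_positions": joint angles; "qvel": joint speeds; "joint_torque": joint torques, N m; "tool_pos": TCP position; "ee_rot": TCP orientation; "wrist_force": force on the tool from outside, world axes, zero at the start; "wrist_torque": the same for the moment, N m; "width": finger opening in m; "finger_force": force on a finger pad.
Only numpy, scipy, OpenCV 4.12 (cv2) and the standard library are available. Lean on these libraries where they do the work, as an engineer would, in place of code of your own. Each camera call takes 0.05 s, during which the arm holds its last target. There are 200 camera calls.

## Task

Join the loose cork-faced board to the one screwed on the plywood baseboard: pick it up by its dark grip batten, angle its tongue down into the groove of the fixed board, then lower it until it lies flat on the baseboard, locked in the joint, with the ends of the two boards in line. The fixed board sits in slotted holes, so its groove stands somewhere up to 3.5 cm behind the front mark: feel for it; do not force or drop the board, let go of it at the end, and leave the vial, the cream case and the eraser where they stand.

Things in the scene. Friction and masses are not known exactly. Their poses are not given: they have to be found in the camera images.
- loose_board: The board to join: brown wood with cork face, body 94.5 x 140 x 30 mm plus tongue, 0.2 to 0.4 kg, lying flat at the start. Origin: below the middle of the batten, at the underside; +x to the tongue, +z up through the cork. Section in mm: body x -52 to 42.5, z 0 to 30; thinner edge x 42.5 to 52, z 12.5 to 30 (the pocket under it takes the fixed board's nose).
- batten (a point): Middle of the dark grip batten on the loose board: origin +47 mm in z, same axes. The batten is 18 mm thick in x, 64 mm long in y and stands 34 mm above the cork (z 30 to 64 mm of the board). Grip it across its 18 mm, the fingers closing along the board's x.
- tongue_tip (a point): Foremost point of the loose board's tongue: x 76.5, y 0, z 13 mm in the board's frame, same axes. Tongue: x 53 to 71, z 7 to 18.5 mm, then a round tip of radius 3.5 mm about x 73, z 13; below it a heel x 53 to 63 reaches down to z 5, its back corner rounded by 2 mm.
- baseboard: Plywood baseboard, fixed to the worktop, 230 (x) x 160 (y) x 10 mm thick. Origin: centre of its underside; +x from its free part, where the loose board will lie, to the pale fixed board screwed on it; +z up. The fixed board (140 mm long in y, centred, 30 mm thick, cork face) sits in slots; its own pose is not measured. Its screws are tight, it does not yield.
- mark (a point): Front setting mark on the baseboard's top: x -5, y 0, z 10 mm in its frame. The fixed board's near face (J) stands 6 to 34 mm beyond it in +x, new each time: feel for it. Its section, x from J, z from here (mm): body x 18 to 85, z 0 to 30; upper lip x 0 to 18, z 22 to 30; lower lip x -16 to 18, z 0 to 4; on it a nose x -16 to -9 up to z 10.5, top corners rounded by 2.
- home (a point): Place of the loose board's origin when home and flat, were J at the mark: x -65, y 0, z 10 mm in the baseboard's frame; truly 60 mm before J (play -2 to +1.5 mm), nose in the pocket. It cannot slide or drop in flat: with the batten side raised 20 to 30 degrees it slides down its own slope between lip and nose (1 mm spare each way), then swings down. The joint bruises above 30 N.
- vial_r: Bystander: clear specimen vial with a white cap, 34 mm across, 60 mm tall; origin at the centre of its underside.
- eraser: Bystander: white eraser in a blue sleeve, 20 x 46 x 12 mm, lying flat; origin at the centre of its underside.
- cream_case: Bystander: cream-coloured closed plastic case, 67 x 88 x 26 mm; origin at the centre of its underside.

How it is judged:
By the outcome, as a careful person would: the job done as asked, in the order asked, and still so for the second after the job is handed in, with the robot touching nothing.
It also fails if it takes over 51 s, if anything falls off the work surface, if the arm or the gripper's body presses on something with over 40 N, if the wrist force passes 120 N, or if a joint passes its speed limit or range.

## Working session

There is one attempt and no reset: what is moved stays moved. The work goes in short steps, Python scripts to look and compute and a tool call to move; the robot and the scene stay as the last step left them, time stands still between calls to the robot, and variables do not carry over. Pictures are saved under pics/ and viewed, at most 10 in all, crops included, and the job is handed in when it is done.

Besides the shell and the picture viewer there is one more tool, called after "Call:" as name([rows], argument=value, ...), one row to a line, values as JSON. servo_tool: Moves the arm, as the interface text tells. Its arguments: {"type":"object","properties":{"targets":{"type":"array"},"claw":{"type":"number"}},"required":["targets"]}

```bash
mkdir -p pics
python3 - <<'E'
from bench import *
import cv2,numpy as np
o=get_obs()
for k in o: print(k,np.round(o[k],4))
for n in("scene","top"):
    cv2.imwrite(f"pics/{n}0.png",snapshot(n)); m=camera_model(n)
    print(n,np.round(m["camera_matrix"],1).tolist(),np.round(m["camera_from_world"],3).tolist(),[k for k in m])
a=cv2.imread("pics/scene0.png");b=cv2.imread("pics/top0.png")
E
```

```text
time 0.0
joint_positions [-1.2641  0.088   1.3722  0.      1.6836 -0.1031]
qvel [ 0.0002 -0.0007 -0.0016 -0.0002  0.0023 -0.0014]
joint_torque [ 6.00000e-04 -3.40179e+01 -3.02427e+01  7.17000e-02  3.28000e-02
 -2.00000e-04]
tool_pos [ 0.219  -0.504   0.2183]
ee_rot [-3.1394e+00 -2.0000e-04  4.0980e-01]
wrist_force [ 0.3721 -0.9879  0.8421]
wrist_torque [-0.0043  0.0391 -0.0061]
finger_force 0.0
width 0.0936
scene [[502.5, 0.0, 282.3], [0.0, 502.5, 207.6], [0.0, 0.0, 1.0]] [[-0.679, -0.734, -0.018, 0.33], [0.32, -0.319, 0.892, -0.278], [-0.66, 0.6, 0.452, -0.447], [0.0, 0.0, 0.0, 1.0]] ['camera_matrix', 'camera_from_world']
top [[392.1, 0.0, 281.2], [0.0, 392.1, 207.9], [0.0, 0.0, 1.0]] [[-0.106, -0.994, 0.001, -0.037], [0.961, -0.102, 0.256, -0.614], [-0.254, 0.028, 0.967, -0.744], [0.0, 0.0, 0.0, 1.0]] ['camera_matrix', 'camera_from_world']
```

View pics/scene0.png

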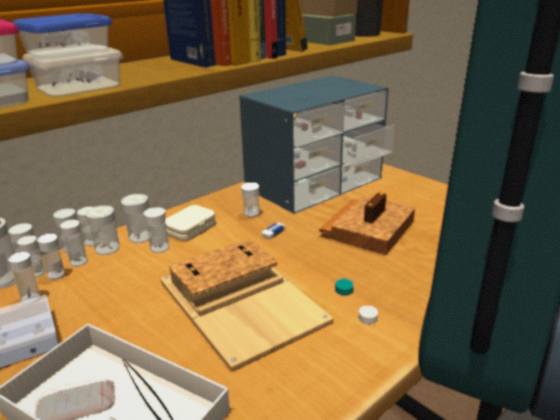

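View pics/top0.png

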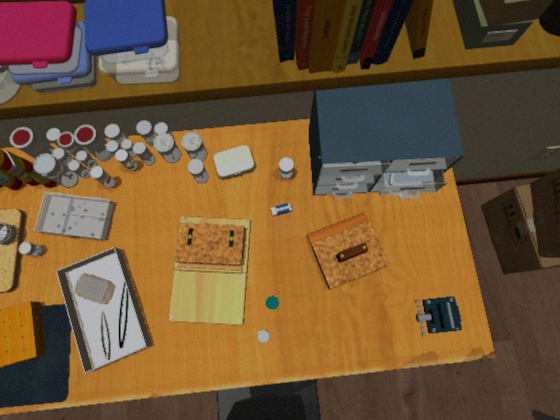

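```bash
cat > h.py <<'E'
import numpy as np,cv2
from bench import *
def ray(n,u,v,z):
    m=camera_model(n);K=np.array(m["camera_matrix"]);T=np.array(m["camera_from_world"])
    d=np.linalg.inv(K)@[u,v,1];d=np.array([d[0],-d[1],-d[2]])
    R=T[:3,:3];c=-R.T@T[:3,3];w=R.T@d
    return c+w*(z-c[2])/w[2]
def proj(n,p):
    m=camera_model(n);K=np.array(m["camera_matrix"]);T=np.array(m["camera_from_world"])
    q=T[:3,:3]@np.array(p)+T[:3,3];q=K@[q[0],-q[1],-q[2]];return q[:2]/q[2]
E
python3 - <<'E'
from h import *
b=cv2.imread("pics/top0.png");s=cv2.imread("pics/scene0.png")
c1=cv2.resize(b[205:335,160:260],None,fx=4,fy=4,interpolation=cv2.INTER_CUBIC)
c2=cv2.resize(b[205:335,295:395],None,fx=4,fy=4,interpolation=cv2.INTER_CUBIC)
cv2.imwrite("pics/c.png",np.hstack([c1,c2]))
hsv=cv2.cvtColor(b,cv2.COLOR_BGR2HSV)
for u,v in[(210,300),(180,260),(210,240),(330,265),(350,253),(345,270),(330,235),(300,300)]:print((u,v),b[v,u],hsv[v,u])
E
```

```text
(210, 300) [ 93 159 180] [ 23 123 180]
(180, 260) [ 69 138 182] [ 18 158 182]
(210, 240) [ 52 107 159] [ 15 172 159]
(330, 265) [ 55 115 175] [ 15 175 175]
(350, 253) [21 40 81] [ 10 189  81]
(345, 270) [ 54 116 170] [ 16 174 170]
(330, 235) [ 30  75 141] [ 12 201 141]
(300, 300) [ 45 117 174] [ 17 189 174]
```

View pics/c.png

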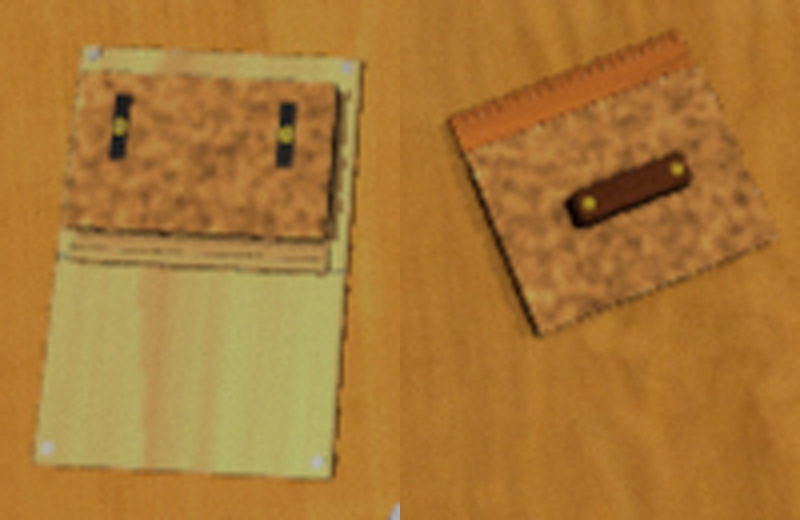

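```bash
cat > m.py <<'E'
from h import *
f=lambda x,y,ox:( (x+.5)/4-.5+ox,(y+.5)/4-.5+205)
def P(l,ox,z): return np.array([ray("top",*f(x,y,ox),z) for x,y in l])*1000
sh=lambda n,p:print(n,np.round(p[:,:2],1).tolist(),"sides",np.round(np.linalg.norm(np.roll(p,-1,0)-p,axis=1),1), "ctr",np.round(p.mean(0),1))
ang=lambda d:np.degrees(np.arctan2(d[1],d[0]))
B=P([(82,47),(362,63),(333,477),(37,463)],160,.01);sh("base",B)
x=(B[0]+B[1]-B[2]-B[3])/2; yv=(B[0]+B[3]-B[1]-B[2])/2
print("base yaw from x,y:",ang(x),ang(yv)-90)
F=P([(80,70),(337,84),(328,240),(64,228)],160,.04);sh("fixedtop",F)
fx=(F[0]+F[1]-F[2]-F[3])/2;fy=(F[0]+F[3]-F[1]-F[2])/2;print(ang(fx),ang(fy)-90)
L=P([(62,262),(326,272)],160,.0205);print("nose front",L)
yw=np.radians((ang(x)*1.5+ang(yv)-90)/2.5);c,s=np.cos(yw),np.sin(yw);print("yaw",np.degrees(yw))
C=B.mean(0)
loc=lambda p:np.round((p-C)[:,:2]@np.array([[c,-s],[s,c]]),1)
print("fixed loc",loc(F).tolist(),"nose",loc(L).tolist())
Q=P([(68,150),(294,68),(375,240),(138,335)],295,.03);sh("cork",Q)
qx=(Q[0]+Q[1]-Q[2]-Q[3])/2;qy=(Q[0]+Q[3]-Q[1]-Q[2])/2;print(ang(qx),ang(qy)-90)
T=P([(172,205),(290,164)],295,.064);print("batten",T, ang(T[0]-T[1])-90,T.mean(0),np.linalg.norm(T[0]-T[1]))
sc=P([(189,203),(277,170)],295,.064);print("screws",ang(sc[0]-sc[1])-90,sc.mean(0))
E
python3 m.py
```

```text
base [[629.2, 126.6], [603.1, -30.8], [380.4, 3.9], [404.2, 159.6]] sides [159.5 225.3 157.5 227.4] ctr [504.2  64.8  10. ]
base yaw from x,y: -8.594804810546625 -9.067187596726413
fixedtop [[608.3, 121.1], [585.7, -17.9], [501.7, -6.1], [523.0, 133.0]] sides [140.8  84.8 140.8  86.2] ctr [554.7  57.5  40. ]
-7.950046604889265 -8.973549519560066
nose front [[507.59885258 139.74298131  20.5       ]
 [487.07161382  -2.00077259  20.5       ]]
yaw -8.78375792501854
fixed loc [[94.3, 71.5], [93.1, -69.3], [8.3, -70.5], [8.1, 70.3]] nose [[-8.1, 74.6], [-6.8, -68.7]]
cork [[535.5, -161.2], [567.8, -291.3], [469.5, -319.2], [433.3, -185.6]] sides [134.1 102.2 138.5 105.1] ctr [ 501.5 -239.3   30. ]
14.612313554846548 14.537617623414235
batten [[ 495.5881887  -207.90722353   64.        ]
 [ 510.31542959 -272.32749783   64.        ]] 12.877204899282859 [ 502.95180915 -240.11736068   64.        ] 66.08224696778923
screws 14.229125959060099 [ 501.79678505 -240.94989236   64.        ]
```

Call:
servo_tool([
  [1.8,-0.6,0.4,0.5],
  [6.6,-2.3,1.6,1.6],
  [12,-4.3,3,3],
  [17.5,-6.2,4.3,4.4],
  [23.3,-8.3,5.8,5.8],
  [29.2,-10.4,7.2,7.3],
  [34.6,-12.3,8.5,8.6],
  [36.5,-12.9,9,9.1],
], claw=0)

```text
time: 1.1
tool_pos: [0.5037, -0.2375, 0.1276]
ee_rot: [-3.139, 0.002, 0.255]
wrist_force: [-0.1, -0.5, 0.1]
width: 0.0939
finger_force: 0.0
```

Call:
servo_tool([
  [0,0,0,0],
  [0,0,0,0],
])

```text
time: 1.35
tool_pos: [0.5019, -0.2414, 0.1295]
ee_rot: [3.141, 0.001, 0.25]
wrist_force: [0.2, -0.1, 0.1]
width: 0.0942
finger_force: 0.0
```

Run:
```python
from h import *
o=get_obs();print(o["time"],np.round(o["tool_pos"],4),np.round(o["ee_rot"],4),np.round(o["wrist_force"],2))
s=snapshot("scene");b=snapshot("top")
c1=cv2.resize(s[130:280,290:450],(400,375),interpolation=cv2.INTER_CUBIC)
c2=cv2.resize(b[200:300,290:396],(400,375),interpolation=cv2.INTER_CUBIC)
cv2.imwrite("pics/d.png",np.hstack([c1,c2]))
```

```text
1.35 [ 0.5019 -0.2414  0.1295] [3.1413e+00 7.0000e-04 2.5050e-01] [ 0.24 -0.08  0.12]
```

View pics/d.png

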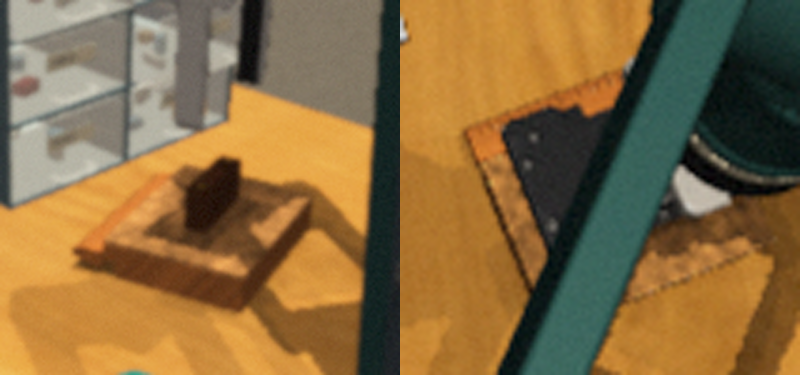

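Call:
servo_tool([
  [0,0.1,1.5,0],
  [0,0.1,3.5,0],
  [0,0.1,5.5,0],
  [0,0.1,7.2,0],
  [0,0.1,8,0],
  [0,0.1,8.05,0],
])

```text
time: 2.2
tool_pos: [0.5024, -0.2417, 0.0483]
ee_rot: [-3.141, 0.001, 0.251]
wrist_force: [0.9, 0.2, 0.9]
width: 0.0941
finger_force: 0.0
```

Call:
servo_tool([
  [0,0,0,0],
  [0,0,0,0],
  [0,0,0,0],
  [0,0,0,0],
], claw=84)

```text
time: 2.7
tool_pos: [0.5029, -0.2409, 0.0495]
ee_rot: [-3.14, -0.001, 0.251]
wrist_force: [-1.0, 2.1, 2.5]
width: 0.0637
finger_force: 30.0
```

Call:
servo_tool([
  [0,0,-0.5,0],
  [0,0,-2,0],
  [0,0,-4,0],
  [0,0,-6.5,0],
  [0,0,-9,0],
  [0,0,-10,0],
  [0,0,-10,0],
])

```text
time: 3.58
tool_pos: [0.5031, -0.2421, 0.1498]
ee_rot: [3.14, -0.001, 0.251]
wrist_force: [-0.7, 0.7, -4.5]
width: 0.0637
finger_force: 30.0
```

```bash
cat > g.py <<'E'
import numpy as np,cv2
def arc(cx,cz,r,a0,a1,n=6): 
    t=np.radians(np.linspace(a0,a1,n));return [(cx+r*np.cos(u),cz+r*np.sin(u)) for u in t]
L=[(-52,0),(42.5,0),(42.5,12.5),(53,12.5)]+arc(55,7,2,180,270)+[(63,5),(63,7),(71,7)]+arc(73,13,3.5,-90,90,12)+[(71,18.5),(53,18.5),(52,18.5),(52,30),(-52,30)]
F=[(-115,0),(-16,0)]+arc(-14,8.5,2,180,90)+arc(-11,8.5,2,90,0)+[(-9,4),(18,4),(18,22),(0,22),(0,30),(85,30),(85,-10),(-115,-10)]
def dens(p,h=.4):
    o=[]
    for a,b in zip(p,p[1:]+p[:1]):
        n=max(1,int(np.hypot(b[0]-a[0],b[1]-a[1])/h));o+=[(a[0]+(b[0]-a[0])*i/n,a[1]+(b[1]-a[1])*i/n) for i in range(n)]
    return np.array(o)
Ld=dens([q for q in L]);Fd=dens(F)
Ld=Ld[Ld[:,0]>35];Fd=Fd[(Fd[:,0]>-60)&(Fd[:,0]<25)]
Lc=np.array(L,np.float32).reshape(-1,1,2);Fc=np.array(F,np.float32).reshape(-1,1,2)
def clear(x,z,th):  # origin x from J, z above base top, tilt deg tongue down
    c,s=np.cos(np.radians(th)),np.sin(np.radians(th))
    A=Ld@np.array([[c,-s],[s,c]])+[x,z]
    Bp=(Fd-[x,z])@np.array([[c,s],[-s,c]])
    d=[-cv2.pointPolygonTest(Fc,(float(p[0]),float(p[1])),True) for p in A]
    e=[-cv2.pointPolygonTest(Lc,(float(p[0]),float(p[1])),True) for p in Bp]
    return min(min(d),min(e))
def piv(x,z,th,h=54): 
    s,c=np.sin(np.radians(th)),np.cos(np.radians(th));return x+h*s,z+h*c
if __name__=="__main__":
    print("home",clear(-60,.3,0))
    for th in (30,28,26,24,22,20,18,16,14,12,10,8,6,4,2,0):
        # tip depth coordinate: scan tip-x, maximise clearance over z
        out=[]
        c,s=np.cos(np.radians(th)),np.sin(np.radians(th))
        for tx in (-10,-5,0,4,8,11,13,14,15,16,17):   # tip centre (73,13) x from J
            best=max((clear(tx-73*c-13*s,tz+73*s-13*c,th),tz) for tz in np.arange(7,27,.5))
            out.append("%d:%.1f@%.1f"%(tx,*best))
        print(th,*out)
E
python3 g.py
```

```text
home 0.30000001192092896
30 -10:6.5@21.5 -5:3.0@17.5 0:1.4@14.0 4:0.7@12.5 8:0.8@10.0 11:0.3@8.5 13:-0.8@9.0 14:-1.6@9.0 15:-2.2@9.5 16:-2.9@10.0 17:-3.3@11.0
28 -10:6.5@21.5 -5:2.9@18.0 0:1.1@14.0 4:0.6@12.5 8:0.7@10.5 11:0.6@9.0 13:-0.3@9.0 14:-1.0@9.5 15:-1.9@9.5 16:-2.5@10.0 17:-3.0@11.0
26 -10:6.5@22.0 -5:2.9@18.0 0:1.2@14.5 4:0.6@13.0 8:0.6@11.0 11:0.8@9.5 13:0.1@9.0 14:-0.6@9.5 15:-1.3@10.0 16:-2.1@10.0 17:-2.8@10.5
24 -10:6.5@26.5 -5:2.9@18.0 0:0.9@15.0 4:0.6@13.5 8:0.5@11.5 11:0.6@10.0 13:0.6@9.5 14:-0.1@9.5 15:-0.8@10.0 16:-1.5@10.5 17:-2.5@11.0
22 -10:6.5@26.5 -5:2.9@18.0 0:0.8@15.0 4:0.4@14.0 8:0.4@12.0 11:0.6@11.0 13:0.8@10.0 14:0.4@10.0 15:-0.5@10.5 16:-1.5@11.0 17:-2.5@11.5
20 -10:6.5@26.5 -5:2.9@18.0 0:0.6@15.5 4:0.3@14.0 8:0.3@12.5 11:0.6@11.5 13:1.0@10.0 14:0.5@10.5 15:-0.5@11.0 16:-1.5@11.5 17:-2.5@12.5
18 -10:6.5@26.5 -5:2.9@18.0 0:0.5@15.5 4:0.3@14.5 8:0.2@13.0 11:0.6@12.0 13:1.4@10.5 14:0.5@11.0 15:-0.5@11.5 16:-1.5@12.5 17:-2.5@13.0
16 -10:6.5@26.5 -5:2.8@18.0 0:0.4@16.0 4:0.1@15.0 8:0.0@13.5 11:0.5@12.5 13:1.3@11.0 14:0.5@11.5 15:-0.5@12.0 16:-1.5@13.0 17:-2.5
[... 405 characters left out ...]
0 17:-2.5@15.5
8 -10:6.5@26.5 -5:2.3@19.0 0:0.2@17.5 4:-0.5@16.0 8:-0.4@15.5 11:0.2@14.5 13:1.5@13.0 14:0.5@13.5 15:-0.5@14.5 16:-1.5@15.5 17:-2.5@16.5
6 -10:6.5@26.5 -5:2.1@19.5 0:0.1@17.5 4:-0.5@16.5 8:-0.5@16.0 11:0.2@15.0 13:1.5@13.5 14:0.5@14.0 15:-0.5@15.0 16:-1.5@16.0 17:-2.5@17.0
4 -10:6.5@26.5 -5:2.0@19.5 0:0.1@18.0 4:-0.8@17.0 8:-0.6@16.5 11:0.2@15.5 13:1.5@14.0 14:0.5@14.5 15:-0.5@15.5 16:-1.5@16.5 17:-2.5@17.5
2 -10:6.5@26.5 -5:1.9@20.0 0:-0.1@18.5 4:-1.0@17.0 8:-0.8@17.0 11:0.2@15.5 13:1.5@14.5 14:0.5@15.0 15:-0.5@16.0 16:-1.5@17.0 17:-2.5@18.0
0 -10:6.5@26.5 -5:1.8@20.5 0:0.0@18.5 4:-1.0@17.5 8:-1.0@17.5 11:0.3@16.0 13:1.5@15.0 14:0.5@16.0 15:-0.5@17.0 16:-1.5@18.0 17:-2.5@19.0
```

Call:
servo_tool([
  [0,-1.5,0,1],
  [0,-5,0,3.5],
  [-0.1,-10,0,7],
  [-0.2,-15.5,0,11],
  [-0.3,-21,0,15],
  [-0.4,-26.5,0,19],
  [-0.5,-31,0,22],
  [-0.5,-33,0,23.2],
])

```text
time: 4.58
tool_pos: [0.4134, 0.0794, 0.1476]
ee_rot: [-3.141, 0.003, -0.152]
wrist_force: [0.3, 0.1, -2.9]
width: 0.0642
finger_force: 30.0
```

Call:
servo_tool([
  [0,0,0,0],
  [0,0,0,0],
  [0,0,1.5,0],
  [0,0,3,0],
  [0,0,3,0],
])

```text
time: 5.2
tool_pos: [0.4143, 0.0761, 0.1164]
ee_rot: [3.14, 0.005, -0.155]
wrist_force: [-0.2, 0.5, -3.3]
width: 0.0639
finger_force: 30.0
```

Run:
```python
from h import *
o=get_obs();print(o["time"],np.round(o["tool_pos"],4),np.round(o["ee_rot"],4),np.round(o["wrist_force"],2),o["width"])
s=snapshot("scene");b=snapshot("top")
c1=cv2.resize(s[170:360,140:340],(500,475),interpolation=cv2.INTER_CUBIC)
c2=cv2.resize(b[205:335,160:260],(300,390),interpolation=cv2.INTER_CUBIC)
c2=cv2.copyMakeBorder(c2,0,85,0,0,cv2.BORDER_CONSTANT)
cv2.imwrite("pics/e.png",np.hstack([c1,c2]))
```

```text
5.2 [0.4143 0.0761 0.1164] [ 3.1404  0.0052 -0.155 ] [-0.22  0.5  -3.31] 0.06389287887354692
```

View pics/e.png

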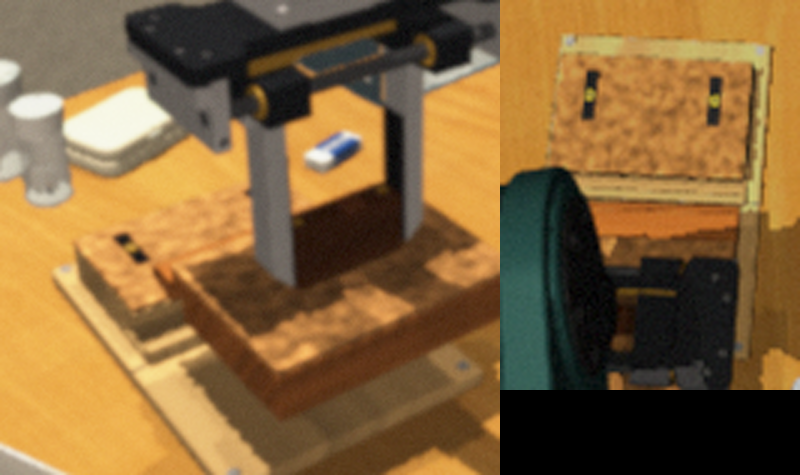

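Call:
servo_tool([
  [0,-0.2,1.5,0],
  [0,-0.2,3.5,0],
  [0,-0.2,4.7,0],
  [0.5,-0.2,4.75,0],
  [1.2,-0.2,4.75,0],
  [1.6,-0.2,4.75,0],
  [1.6,-0.2,4.75,0],
])

```text
time: 6.18
tool_pos: [0.4329, 0.0762, 0.0721]
ee_rot: [-3.141, -0.001, -0.154]
wrist_force: [-0.4, -0.2, -3.1]
width: 0.0638
finger_force: 30.0
```

Call:
servo_tool([
  [0.2,0,0,0],
  [0.4,0,0,0],
  [0.4,0,0,0],
])

```text
time: 6.55
tool_pos: [0.4361, 0.0756, 0.0715]
ee_rot: [3.142, -0.0, -0.154]
wrist_force: [0.4, -0.1, -3.6]
width: 0.0638
finger_force: 30.0
```

Call:
servo_tool([
  [0.1,0,0,0],
  [0.2,0,0,0],
  [0.2,0,0,0],
])

```text
time: 6.92
tool_pos: [0.4375, 0.0754, 0.0714]
ee_rot: [3.142, 0.001, -0.154]
wrist_force: [-2.3, 0.1, -2.6]
width: 0.0638
finger_force: 30.0
```

Call:
servo_tool([
  [0.1,0,0,0],
  [0.2,0,0,0],
  [0.2,0,0,0],
])

```text
time: 7.3
tool_pos: [0.4379, 0.0754, 0.0711]
ee_rot: [3.142, 0.005, -0.155]
wrist_force: [-7.0, 1.5, 0.4]
width: 0.0639
finger_force: 29.9
```

Call:
servo_tool([
  [0.1,0,-0.15,0],
  [0.2,0,-0.3,0],
  [0.2,0,-0.3,0],
])

```text
time: 7.68
tool_pos: [0.439, 0.0756, 0.0726]
ee_rot: [-3.141, 0.008, -0.154]
wrist_force: [-5.0, 2.5, -4.0]
width: 0.0639
finger_force: 30.0
```

Call:
servo_tool([
  [0.15,0,-0.2,0],
  [0.3,0,-0.4,0],
  [0.4,0,-0.5,0],
])

```text
time: 8.05
tool_pos: [0.4423, 0.0751, 0.0772]
ee_rot: [-3.141, 0.01, -0.154]
wrist_force: [-5.9, 3.2, -5.7]
width: 0.0638
finger_force: 30.0
```

Run:
```python
from h import *
o=get_obs();print(o["time"],np.round(o["tool_pos"],4),np.round(o["ee_rot"],4),np.round(o["wrist_force"],2),o["width"])
s=snapshot("scene")
cv2.imwrite("pics/f.png",cv2.resize(s[170:360,140:390],(750,570),interpolation=cv2.INTER_CUBIC))
```

```text
8.05 [0.4423 0.0751 0.0772] [-3.1409  0.0097 -0.1535] [-5.86  3.19 -5.73] 0.06376184106343936
```

View pics/f.png

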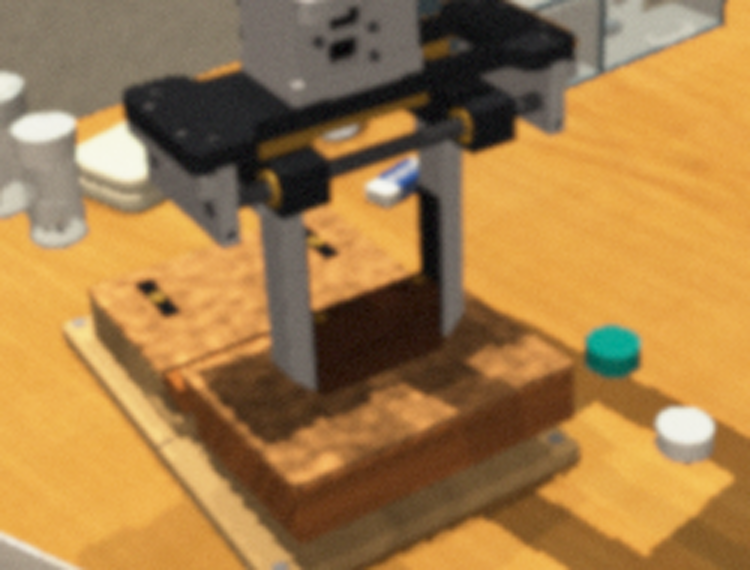

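Call:
servo_tool([
  [0.15,0,-0.2,0],
  [0.3,0,-0.4,0],
  [0.45,0,-0.6,0],
  [0.6,0,-0.75,0],
])

```text
time: 8.6
tool_pos: [0.4488, 0.0739, 0.0848]
ee_rot: [-3.141, 0.008, -0.154]
wrist_force: [-4.6, 1.9, -5.3]
width: 0.0637
finger_force: 30.0
```

Call:
servo_tool([
  [0.2,0,-0.2,0],
  [0.4,0,-0.4,0],
  [0.6,0,-0.6,0],
  [0.6,0,-0.6,0],
])

```text
time: 9.1
tool_pos: [0.4565, 0.0727, 0.092]
ee_rot: [-3.141, 0.004, -0.154]
wrist_force: [-4.6, 1.7, -5.7]
width: 0.0634
finger_force: 30.0
```

Call:
servo_tool([
  [0.2,0,-0.25,0],
  [0.35,0,-0.45,0],
  [0.35,0,-0.45,0],
])

```text
time: 9.48
tool_pos: [0.4613, 0.0716, 0.0975]
ee_rot: [3.141, 0.0, -0.154]
wrist_force: [-4.5, 0.3, -5.0]
width: 0.0637
finger_force: 30.0
```

Call:
servo_tool([
  [-0.4,0,0,0],
  [-1.2,0,-0.3,0],
  [-2,0,-0.5,0],
  [-2,0,-0.5,0],
  [-2,0,-0.5,0],
])

```text
time: 10.1
tool_pos: [0.4418, 0.0747, 0.1028]
ee_rot: [3.142, -0.001, -0.154]
wrist_force: [1.1, -0.6, -3.9]
width: 0.0638
finger_force: 30.0
```

Run:
```python
from h import *
o=get_obs();print(o["time"],np.round(o["tool_pos"],4),np.round(o["ee_rot"],4),np.round(o["wrist_force"],2),o["width"])
s=snapshot("scene")
cv2.imwrite("pics/g.png",cv2.resize(s[170:360,140:390],(750,570),interpolation=cv2.INTER_CUBIC))
```

```text
10.1 [0.4418 0.0747 0.1028] [ 3.1416e+00 -1.3000e-03 -1.5390e-01] [ 1.13 -0.56 -3.89] 0.06381175979282681
```

View pics/g.png

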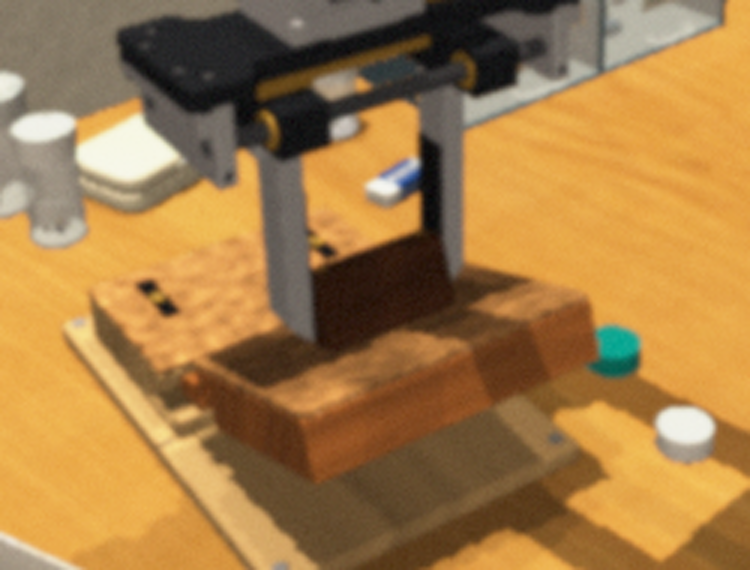

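Run:
```python
from h import *
yw=np.radians(-8.8);e=np.array([-np.sin(yw),np.cos(yw),0]);ex=np.array([np.cos(yw),np.sin(yw),0]);C=np.array([.5042,.0648,0])
def plane(u,v,yl):
    a=ray("scene",u,v,0);b=ray("scene",u,v,.1);t=(yl-(a-C)@e)/((b-a)@e);p=a+t*(b-a);return np.array([(p-C)@ex,p[2]])*1000
f=lambda x,y:((x+.5)/3-.5+140,(y+.5)/3-.5+170)
l=plane(*f(320,482),.07);t=plane(*f(302,418),.07);tf=plane(*f(200,363),.07);tr=plane(*f(592,297),-.07);br=plane(*f(600,360),-.07)
print("bl",l,"tl",t,"tf",tf,"tr",tr,"br",br)
for a,b in((t,l),(tr,br)): d=a-b;print("height",np.hypot(*d),"tilt",np.degrees(np.arctan2(d[0],d[1])))
d=tf-t;print("top edge",np.hypot(*d),"tilt",np.degrees(np.arctan2(-d[1],d[0])))
p=np.array([.4418,.0747,.1078])-C;P=np.array([p@ex*1000,107.8]);print("pivot",P)
th=np.radians(24);c,s=np.cos(th),np.sin(th)
for n,q in(("bl",(-52,-54)),("tl",(-52,-24)),("tf",(52,-24))): print(n,P+[q[0]*c+q[1]*s,-q[0]*s+q[1]*c])
```

```text
bl [-141.03766692   77.82159206] tl [-130.00243582  100.71540988] tf [-38.979067    71.49999667] tr [-129.9200683   100.28185991] br [-136.61685606   71.94152069]
height 25.414626104946517 tilt 25.734901211811465
height 29.12081375595567 tilt 13.295051256318354
top edge 95.5970399112938 tilt 17.794867883602016
pivot [-63.18001078 107.8       ]
bl [-132.6481533    79.61885073]
tl [-120.44605401  107.02521446]
tf [-25.43732642  64.72460358]
```

Run:
```python
from h import *
yw=np.radians(-8.8);e=np.array([-np.sin(yw),np.cos(yw),0]);ex=np.array([np.cos(yw),np.sin(yw),0])
p0=np.array([.4418,.0747,.1078])
for th in(16,20,24,28):
    t=np.radians(th);c,s=np.cos(t),np.sin(t);o=[]
    for q in((-52,70,-54),(-52,70,-24),(52,70,-24),(-52,-70,-24),(-52,-70,-54),(-9,32,10),(-9,-32,10),(9,32,10)):
        w=p0+(ex*(q[0]*c+q[2]*s)+e*q[1]+np.array([0,0,-q[0]*s+q[2]*c]))/1000
        u=proj("scene",w);o.append((round((u[0]-140+.5)*3-.5),round((u[1]-170+.5)*3-.5)))
    print(th,o)
C=np.array([.5042,.0648,0])
for q in((-115,80,10),(-115,-80,10),(115,80,10),(93,70.5,40)):
    u=proj("scene",C+(ex*q[0]+e*q[1]+np.array([0,0,q[2]]))/1000);print(q,np.round((u-[140,170]+.5)*3-.5))
```

```text
16 [(303, 479), (288, 408), (180, 344), (576, 289), (587, 354), (306, 271), (434, 224), (286, 262)]
20 [(306, 473), (288, 400), (183, 352), (577, 281), (591, 348), (305, 269), (433, 222), (285, 263)]
24 [(308, 466), (288, 392), (187, 361), (578, 274), (594, 341), (303, 267), (432, 220), (285, 265)]
28 [(310, 459), (287, 383), (191, 369), (578, 265), (597, 333), (302, 266), (431, 219), (285, 266)]
(-115, 80, 10) [275. 587.]
(-115, -80, 10) [582. 440.]
(115, 80, 10) [ 60. 322.]
(93, 70.5, 40) [ 87. 286.]
```

Run:
```python
import cv2,numpy as np
g=cv2.imread("pics/g.png",0);L=cv2.createLineSegmentDetector().detect(g)[0][:,0]
for l in L:
    x=(l[0]+l[2])/2;y=(l[1]+l[3])/2
    if 170<x<345 and 340<y<500 and np.hypot(l[2]-l[0],l[3]-l[1])>22: print(np.round(l),"slope %.2f"%((l[3]-l[1])/(l[2]-l[0]+1e-6)))
```

```text
[197. 403. 167. 412.] slope -0.32
[196. 433. 173. 441.] slope -0.35
[206. 354. 259. 333.] slope -0.40
[229. 466. 207. 462.] slope 0.17
[180. 423. 205. 414.] slope -0.34
[283. 409. 308. 413.] slope 0.14
[351. 349. 332. 363.] slope -0.70
[330. 361. 264. 389.] slope -0.42
[265. 390. 210. 359.] slope 0.55
[193. 362. 224. 378.] slope 0.52
[321. 407. 353. 393.] slope -0.43
```

Run:
```python
from h import *
yw=np.radians(-8.8);e=np.array([-np.sin(yw),np.cos(yw),0]);ex=np.array([np.cos(yw),np.sin(yw),0])
def pred(p,th,q1=(-52,70,-24),q2=(52,70,-24)):
    t=np.radians(th);c,s=np.cos(t),np.sin(t)
    a,b=[proj("scene",p+(ex*(q[0]*c+q[2]*s)+e*q[1]+np.array([0,0,-q[0]*s+q[2]*c]))/1000) for q in(q1,q2)]
    return (b[1]-a[1])/(b[0]-a[0])
for n,p,sc in(("e",(.4143,.0761,.1214),2.5),("f",(.4423,.0751,.0822),3),("g",(.4418,.0747,.1078),3)):
    print(n,[(th,round(pred(np.array(p),th),2)) for th in range(-8,30,4)])
    g=cv2.imread(f"pics/{n}.png",0)
    L=cv2.createLineSegmentDetector().detect(g)[0][:,0]
    for l in L:
        m=(l[3]-l[1])/(l[2]-l[0]+1e-6)
        if .3<m<2.5 and np.hypot(l[2]-l[0],l[3]-l[1])>28 and l[0]<520 and max(l[1],l[3])>200: print(n,np.round(l),"%.2f"%m)
```

```text
e [(-8, np.float64(1.25)), (-4, np.float64(1.14)), (0, np.float64(1.03)), (4, np.float64(0.92)), (8, np.float64(0.81)), (12, np.float64(0.69)), (16, np.float64(0.57)), (20, np.float64(0.44)), (24, np.float64(0.3)), (28, np.float64(0.14))]
e [170. 266. 203. 301.] 1.06
e [172. 302. 148. 267.] 1.48
e [147. 364.  81. 281.] 1.25
e [ 51. 272. 132. 373.] 1.25
e [132. 373. 214. 475.] 1.24
e [238. 336. 270. 366.] 0.97
e [ 73. 243.  98. 270.] 1.13
e [423. 200. 482. 240.] 0.68
e [221. 415. 200. 388.] 1.34
e [414. 305. 367. 283.] 0.47
e [ -0. 450.  53. 474.] 0.46
e [479. 474. 454. 457.] 0.67
e [203. 474.  50. 282.] 1.25
e [ 66. 473.   0. 442.] 0.47
e [203. 301. 238. 335.] 0.98
f [(-8, np.float64(1.33)), (-4, np.float64(1.23)), (0, np.float64(1.12)), (4, np.float64(1.01)), (8, np.float64(0.9)), (12, np.float64(0.78)), (16, np.float64(0.65)), (20, np.float64(0.52)), (24, np.float64(0.38)), (28, np.float64(0.22))]
f [105. 352.  90. 318.] 2.27
f [177. 437. 108. 351.] 1.25
f [181. 374. 232. 427.] 1.06
f [224. 482. 206. 460.] 1.21
f [ 62. 328. 159. 448.] 1.25
f [160. 449. 256. 569.] 1.24
f [ 89. 292. 
[... 251 characters left out ...]
464. 362. 489. 376.] 0.55
f [243. 568.  61. 340.] 1.25
f [ 78. 184. 114. 200.] 0.44
f [ 81. 568.   0. 531.] 0.47
f [124. 216.  92. 203.] 0.41
g [(-8, np.float64(1.29)), (-4, np.float64(1.18)), (0, np.float64(1.07)), (4, np.float64(0.96)), (8, np.float64(0.84)), (12, np.float64(0.72)), (16, np.float64(0.59)), (20, np.float64(0.45)), (24, np.float64(0.31)), (28, np.float64(0.15))]
g [176. 436.  96. 337.] 1.25
g [ 62. 328. 256. 569.] 1.25
g [ 90. 293. 117. 324.] 1.15
g [320. 567. 294. 548.] 0.76
g [295. 544. 227. 476.] 0.99
g [ -0. 540.  64. 569.] 0.45
g [265. 390. 210. 359.] 0.55
g [193. 362. 224. 378.] 0.52
g [ 83. 569.  -0. 531.] 0.46
g [245. 570.  61. 339.] 1.25
g [ 78. 185. 129. 205.] 0.40
```

Run:
```python
from h import *
yw=np.radians(-8.8);e=np.array([-np.sin(yw),np.cos(yw),0]);ex=np.array([np.cos(yw),np.sin(yw),0])
def pr(p,th,q,sc):
    t=np.radians(th);c,s=np.cos(t),np.sin(t)
    u=proj("scene",np.array(p)+(ex*(q[0]*c+q[2]*s)+e*q[1]+np.array([0,0,-q[0]*s+q[2]*c]))/1000);return np.round((u-[140,170]+.5)*sc-.5)
for n,p,sc,th in(("e",(.4143,.0761,.1214),2.5,1),("f",(.4423,.0751,.0822),3,4),("g",(.4418,.0747,.1078),3,18)):
    print(n,"tl,tf,bl,tr,br",*[pr(p,th,q,sc) for q in((-52,70,-24),(52,70,-24),(-52,70,-54),(-52,-70,-24),(-52,-70,-54))], "fingertip L",pr(p,0,(-8,32,-19),sc),pr(p,0,(-8,-32,-19),sc))
    g=cv2.imread(f"pics/{n}.png",0);L=cv2.createLineSegmentDetector().detect(g)[0][:,0]
    for l in L:
        m=(l[3]-l[1])/(l[2]-l[0]+1e-6)
        if (-.75<m<-.2 and l[0]>240 and np.hypot(l[2]-l[0],l[3]-l[1])>40 and min(l[1],l[3])>240) : print(n,np.round(l),"%.2f"%m)
```

```text
e tl,tf,bl,tr,br [272. 366.] [167. 260.] [275. 419.] [514. 261.] [512. 311.] fingertip L [292. 281.] [400. 238.]
e [435. 447. 382. 474.] -0.50
e [499. 318. 426. 353.] -0.48
f tl,tf,bl,tr,br [289. 480.] [175. 366.] [296. 541.] [568. 357.] [569. 414.] fingertip L [314. 385.] [438. 334.]
f [310. 312. 417. 272.] -0.37
f [589. 406. 551. 428.] -0.62
f [264. 337. 226. 352.] -0.39
f [481. 516. 388. 560.] -0.47
f [516. 386. 554. 371.] -0.39
g tl,tf,bl,tr,br [288. 404.] [182. 348.] [305. 476.] [577. 285.] [589. 351.] fingertip L [312. 335.] [438. 286.]
g [610. 476. 566. 497.] -0.47
g [330. 361. 264. 389.] -0.42
```

Run:
```python
import cv2,numpy as np
e=cv2.imread("pics/e.png")[150:475,130:500];g=cv2.imread("pics/g.png")[180:500,170:620]
e=cv2.resize(e,(340,300));g=cv2.resize(g,(421,300))
cv2.imwrite("pics/cmp.png",cv2.resize(np.hstack([e,g]),(799,315)))
```

Call:
servo_tool([
  [-0.5,0,0.8,0],
  [-0.7,0,1.8,0],
  [-0.7,0,2.4,0],
  [-0.7,0,2.6,0],
  [-0.7,0,2.6,0],
])

```text
time: 10.78
tool_pos: [0.4346, 0.0758, 0.0763]
ee_rot: [3.141, 0.0, -0.154]
wrist_force: [-0.3, -0.1, -3.6]
width: 0.0635
finger_force: 30.0
```

Call:
servo_tool([
  [0,0,0.1,0],
  [0,0,0.2,0],
  [0,0,0.3,0],
  [0,0,0.3,0],
])

```text
time: 11.28
tool_pos: [0.4347, 0.0759, 0.0737]
ee_rot: [3.142, -0.0, -0.154]
wrist_force: [-1.8, 0.1, -3.0]
width: 0.0634
finger_force: 30.0
```

Call:
servo_tool([
  [0,0,0.1,0],
  [0,0,0.2,0],
  [0,0,0.2,0],
])

```text
time: 11.65
tool_pos: [0.4346, 0.0759, 0.0734]
ee_rot: [3.142, -0.0, -0.154]
wrist_force: [-5.8, -0.1, 7.8]
width: 0.0635
finger_force: 30.0
```

Call:
servo_tool([
  [0,0,-0.5,0],
  [0,0,-1.2,0],
  [0,0,-1.2,0],
])

```text
time: 12.02
tool_pos: [0.4351, 0.0758, 0.084]
ee_rot: [-3.141, -0.001, -0.154]
wrist_force: [-0.6, 0.1, -3.0]
width: 0.0638
finger_force: 30.0
```

Run:
```python
from h import *
o=get_obs();p=np.array(o["tool_pos"])+[0,0,.005];print(o["time"],np.round(o["tool_pos"],4),np.round(o["wrist_force"],2))
yw=np.radians(-8.8);e=np.array([-np.sin(yw),np.cos(yw),0]);ex=np.array([np.cos(yw),np.sin(yw),0])
sc=4
def pr(th,q):
    t=np.radians(th);c,s=np.cos(t),np.sin(t)
    u=proj("scene",p+(ex*(q[0]*c+q[2]*s)+e*q[1]+np.array([0,0,-q[0]*s+q[2]*c]))/1000);return np.round((u-[180,240]+.5)*sc-.5)
s=snapshot("scene");g=cv2.resize(s[240:370,180:370],None,fx=4,fy=4,interpolation=cv2.INTER_CUBIC);cv2.imwrite("pics/k.png",g)
for th in(14,18,22,26):
    a=[pr(th,q) for q in((-52,70,-24),(52,70,-24),(-52,70,-54),(-52,-70,-24),(-52,-70,-54))];d=a[1]-a[0];print(th,*a,round(d[1]/d[0],2))
```

```text
12.025 [0.4351 0.0758 0.084 ] [-0.56  0.09 -3.05]
14 [240. 334.] [ 92. 230.] [258. 426.] [619. 169.] [631. 253.] 0.7
18 [240. 324.] [ 97. 241.] [261. 419.] [621. 159.] [636. 246.] 0.58
22 [240. 314.] [101. 253.] [265. 411.] [622. 150.] [642. 238.] 0.44
26 [239. 303.] [106. 264.] [267. 402.] [622. 139.] [646. 229.] 0.29
```

View pics/k.png

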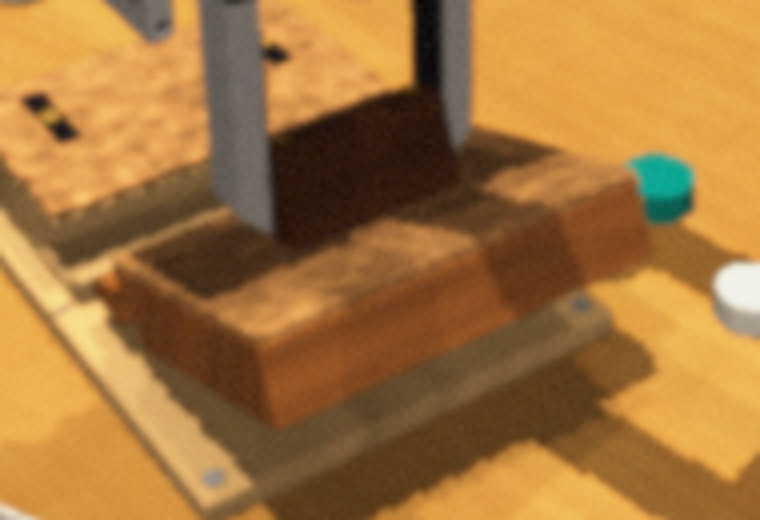

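Call:
servo_tool([
  [0.6,0,-0.45,0],
  [1.2,0,-0.5,0],
  [1.8,0,-0.45,0],
  [2.3,0,-0.4,0],
  [2.5,0,-0.4,0],
  [2.5,0,-0.4,0],
])

```text
time: 12.82
tool_pos: [0.4593, 0.072, 0.0873]
ee_rot: [3.141, 0.0, -0.154]
wrist_force: [-0.3, 0.2, -3.0]
width: 0.0635
finger_force: 30.0
```

Call:
servo_tool([
  [0.1,0,0.05,0],
  [0.2,0,0.1,0],
  [0.2,0,0.1,0],
])

```text
time: 13.2
tool_pos: [0.4612, 0.0717, 0.0864]
ee_rot: [3.141, -0.0, -0.154]
wrist_force: [-0.4, -0.5, -3.5]
width: 0.0639
finger_force: 30.0
```

Call:
servo_tool([
  [0.1,0,0.03,0],
  [0.2,0,0.06,0],
  [0.2,0,0.06,0],
])

```text
time: 13.58
tool_pos: [0.4633, 0.0714, 0.0858]
ee_rot: [3.141, 0.0, -0.154]
wrist_force: [-1.3, 0.3, -3.5]
width: 0.064
finger_force: 30.0
```

Call:
servo_tool([
  [0.1,0,0.03,0],
  [0.2,0,0.06,0],
  [0.2,0,0.06,0],
])

```text
time: 13.95
tool_pos: [0.4649, 0.0711, 0.0849]
ee_rot: [3.141, 0.001, -0.154]
wrist_force: [0.1, 0.9, -4.4]
width: 0.0637
finger_force: 30.0
```

Call:
servo_tool([
  [0.1,0,0.03,0],
  [0.2,0,0.06,0],
  [0.2,0,0.06,0],
])

```text
time: 14.32
tool_pos: [0.4669, 0.0708, 0.0843]
ee_rot: [3.141, 0.001, -0.154]
wrist_force: [0.1, 0.7, -4.8]
width: 0.0639
finger_force: 30.0
```

Call:
servo_tool([
  [0,0,-0.1,0],
  [0,0,-0.2,0],
  [0,0,-0.2,0],
])

```text
time: 14.7
tool_pos: [0.4666, 0.0707, 0.0852]
ee_rot: [3.141, 0.002, -0.154]
wrist_force: [3.2, 1.0, -15.1]
width: 0.0638
finger_force: 30.0
```

Call:
servo_tool([
  [0,0,0,0],
  [0,0,0,0],
  [0,0,0,0],
])

```text
time: 15.08
tool_pos: [0.4671, 0.0706, 0.0866]
ee_rot: [3.141, 0.0, -0.154]
wrist_force: [2.5, -0.5, -15.1]
width: 0.0637
finger_force: 30.0
```

Call:
servo_tool([
  [0.1,0,-0.06,0],
  [0.2,0,-0.12,0],
  [0.3,0,-0.2,0],
  [0.3,0,-0.2,0],
])

```text
time: 15.58
tool_pos: [0.4698, 0.0702, 0.089]
ee_rot: [3.141, 0.001, -0.154]
wrist_force: [-1.0, -1.8, -9.5]
width: 0.0635
finger_force: 30.0
```

```bash
cat > t.py <<'E'
from h import *
o=get_obs();p=np.array(o["tool_pos"])+[0,0,.005];print(o["time"],np.round(o["tool_pos"],4),np.round(o["wrist_force"],2))
yw=np.radians(-8.8);e=np.array([-np.sin(yw),np.cos(yw),0]);ex=np.array([np.cos(yw),np.sin(yw),0])
def pr(th,q):
    t=np.radians(th);c,s=np.cos(t),np.sin(t)
    u=proj("scene",p+(ex*(q[0]*c+q[2]*s)+e*q[1]+np.array([0,0,-q[0]*s+q[2]*c]))/1000);return np.round((u-[160,210]+.5)*4-.5)
s=snapshot("scene");g=cv2.resize(s[210:350,160:350],None,fx=4,fy=4,interpolation=cv2.INTER_CUBIC);cv2.imwrite("pics/last.png",g)
for th in(0,5,10,15,18,22,26):
    a=[pr(th,q) for q in((-52,70,-24),(52,70,-24))];d=a[1]-a[0];print(th,*a,round(d[1]/d[0],2))
L=cv2.createLineSegmentDetector().detect(cv2.cvtColor(g,6))[0][:,0]
A=pr(18,(-60,70,-24));B=pr(18,(60,70,-24))
for l in L:
    m=(l[3]-l[1])/(l[2]-l[0]+1e-6);x=(l[0]+l[2])/2;y=(l[1]+l[3])/2
    if .1<m<1.3 and np.hypot(l[2]-l[0],l[3]-l[1])>25 and B[0]-10<x<A[0]+60 and min(A[1],B[1])-60<y<max(A[1],B[1])+130: print(np.round(l),"%.2f"%m)
E
python3 t.py
```

```text
15.575 [0.4698 0.0702 0.089 ] [-0.98 -1.75 -9.46]
0 [257. 405.] [113. 248.] 1.09
5 [259. 396.] [118. 262.] 0.95
10 [260. 386.] [122. 275.] 0.8
15 [261. 375.] [127. 289.] 0.64
18 [261. 368.] [130. 297.] 0.54
22 [261. 357.] [135. 308.] 0.39
26 [260. 346.] [139. 319.] 0.22
[235. 485. 200. 458.] 0.79
[191. 434. 167. 422.] 0.49
[156. 421. 123. 385.] 1.10
[166. 395. 137. 384.] 0.40
[142. 382. 127. 363.] 1.25
[132. 438. 229. 558.] 1.25
[272. 275. 238. 244.] 0.91
[144. 471. 111. 430.] 1.23
[253. 365. 283. 368.] 0.11
```

Call:
servo_tool([
  [0.1,0,0.06,0],
  [0.2,0,0.11,0],
  [0.3,0,0.16,0],
  [0.3,0,0.16,0],
])

```text
time: 16.12
tool_pos: [0.4733, 0.0702, 0.0873]
ee_rot: [-3.141, -0.0, -0.154]
wrist_force: [-4.1, 0.9, -5.1]
width: 0.0638
finger_force: 30.0
```

Call:
servo_tool([
  [0.1,0,0.04,0],
  [0.2,0,0.08,0],
  [0.2,0,0.08,0],
])

```text
time: 16.5
tool_pos: [0.4754, 0.0696, 0.0863]
ee_rot: [-3.141, -0.001, -0.154]
wrist_force: [-3.6, 1.0, -7.0]
width: 0.0637
finger_force: 30.0
```

Call:
servo_tool([
  [0.1,0,0.05,0],
  [0.2,0,0.1,0],
  [0.2,0,0.1,0],
])

```text
time: 16.88
tool_pos: [0.4774, 0.0692, 0.0853]
ee_rot: [3.141, -0.001, -0.154]
wrist_force: [-1.8, 0.9, -6.6]
width: 0.0636
finger_force: 30.0
```

Call:
servo_tool([
  [0.1,0,0.05,0],
  [0.2,0,0.1,0],
  [0.2,0,0.1,0],
])

```text
time: 17.25
tool_pos: [0.4794, 0.0689, 0.0843]
ee_rot: [3.141, -0.001, -0.154]
wrist_force: [-1.9, 0.6, -6.1]
width: 0.0635
finger_force: 30.0
```

Call:
servo_tool([
  [0.08,0,0.08,0],
  [0.15,0,0.15,0],
  [0.15,0,0.15,0],
])

```text
time: 17.62
tool_pos: [0.4814, 0.0686, 0.0832]
ee_rot: [-3.141, -0.002, -0.154]
wrist_force: [-0.5, 0.9, -5.1]
width: 0.0634
finger_force: 30.0
```

Call:
servo_tool([
  [0.08,0,0.08,0],
  [0.12,0,0.15,0],
  [0.12,0,0.15,0],
])

```text
time: 18.0
tool_pos: [0.4824, 0.0685, 0.0822]
ee_rot: [-3.141, -0.002, -0.154]
wrist_force: [-1.3, 0.3, -0.7]
width: 0.0639
finger_force: 30.0
```

Call:
servo_tool([
  [-0.1,0,0.08,0],
  [-0.25,0,0.2,0],
  [-0.4,0,0.3,0],
  [-0.4,0,0.3,0],
])

```text
time: 18.5
tool_pos: [0.4783, 0.0692, 0.079]
ee_rot: [-3.141, -0.002, -0.154]
wrist_force: [0.7, 0.1, 3.1]
width: 0.0638
finger_force: 30.0
```

Call:
servo_tool([
  [-0.15,0,0.1,0],
  [-0.3,0,0.2,0],
  [-0.45,0,0.3,0],
  [-0.45,0,0.3,0],
])

```text
time: 19.0
tool_pos: [0.4729, 0.07, 0.075]
ee_rot: [-3.142, 0.001, -0.154]
wrist_force: [-0.0, -0.3, 2.5]
width: 0.0636
finger_force: 30.0
```

```bash
python3 t.py
```

```text
19.0 [0.4729 0.07   0.075 ] [-0.04 -0.29  2.54]
0 [255. 437.] [113. 277.] 1.13
5 [257. 428.] [117. 291.] 0.98
10 [258. 418.] [122. 305.] 0.83
15 [259. 407.] [127. 319.] 0.67
18 [259. 400.] [130. 327.] 0.57
22 [258. 390.] [134. 337.] 0.43
26 [257. 379.] [139. 348.] 0.26
[182. 429. 152. 420.] 0.33
[  3. 277. 227. 557.] 1.25
[231. 491. 179. 438.] 1.02
[154. 418. 136. 398.] 1.12
[128. 377. 102. 356.] 0.79
[259. 519. 230. 495.] 0.82
[287. 547. 257. 525.] 0.73
[234. 400. 273. 422.] 0.56
[140. 338. 164. 352.] 0.60
[224. 380. 173. 342.] 0.76
```

Call:
servo_tool([
  [-0.15,0,0.12,0],
  [-0.3,0,0.25,0],
  [-0.45,0,0.37,0],
  [-0.45,0,0.37,0],
])

```text
time: 19.55
tool_pos: [0.4687, 0.0706, 0.0716]
ee_rot: [-3.142, 0.0, -0.154]
wrist_force: [-1.0, 0.7, 4.3]
width: 0.0638
finger_force: 30.0
```

Call:
servo_tool([
  [-0.15,0,0.13,0],
  [-0.3,0,0.27,0],
  [-0.45,0,0.4,0],
  [-0.45,0,0.4,0],
])

```text
time: 20.05
tool_pos: [0.464, 0.0713, 0.0674]
ee_rot: [-3.142, 0.001, -0.154]
wrist_force: [-1.7, 0.9, 4.7]
width: 0.0637
finger_force: 30.0
```

Call:
servo_tool([
  [-0.1,0,0.13,0],
  [-0.2,0,0.27,0],
  [-0.3,0,0.35,0],
  [-0.3,0,0.35,0],
])

```text
time: 20.55
tool_pos: [0.4609, 0.0718, 0.0639]
ee_rot: [-3.142, 0.001, -0.154]
wrist_force: [-2.3, 0.6, 4.2]
width: 0.0637
finger_force: 30.0
```

```bash
python3 t.py
```

```text
20.55 [0.4609 0.0718 0.0639] [-2.26  0.64  4.16]
0 [276. 486.] [131. 321.] 1.14
5 [278. 478.] [136. 334.] 1.01
10 [280. 468.] [140. 348.] 0.86
15 [280. 457.] [145. 362.] 0.7
18 [280. 450.] [148. 370.] 0.61
22 [280. 441.] [152. 381.] 0.47
26 [279. 430.] [157. 392.] 0.31
[209. 478. 162. 419.] 1.25
[283. 559. 210. 476.] 1.14
[141. 345. 165. 368.] 0.99
[253. 460. 289. 496.] 0.99
[194. 379. 172. 357.] 1.05
[176. 381. 209. 415.] 1.03
[160. 489. 137. 464.] 1.08
[227. 433. 248. 452.] 0.88
[179. 513. 161. 489.] 1.27
```

View pics/last.png

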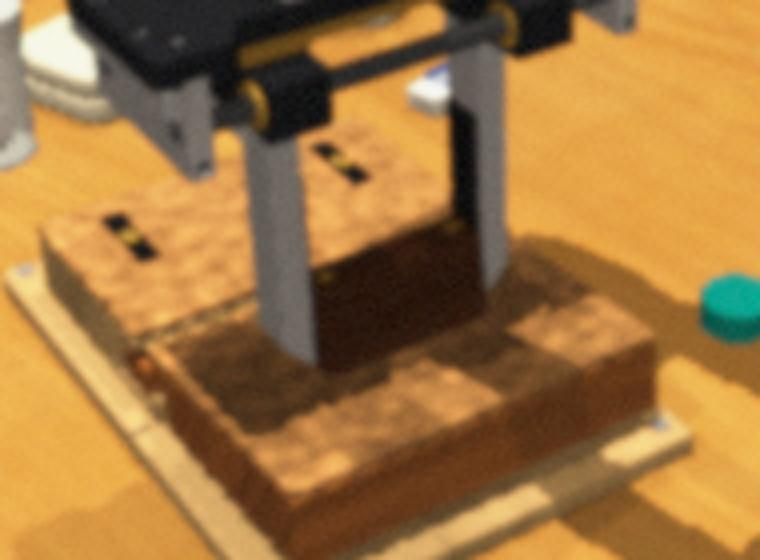

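Call:
servo_tool([
  [-0.12,0,0.15,0],
  [-0.24,0,0.28,0],
  [-0.24,0,0.28,0],
])

```text
time: 20.98
tool_pos: [0.4593, 0.0721, 0.0621]
ee_rot: [-3.142, -0.001, -0.154]
wrist_force: [-2.3, 0.9, 8.0]
width: 0.0637
finger_force: 30.0
```

Call:
servo_tool([
  [-0.08,0,0.12,0],
  [-0.15,0,0.22,0],
  [-0.15,0,0.22,0],
])

```text
time: 21.35
tool_pos: [0.4579, 0.0723, 0.0607]
ee_rot: [-3.141, -0.001, -0.154]
wrist_force: [-3.5, 1.1, 10.9]
width: 0.0638
finger_force: 30.0
```

Call:
servo_tool([
  [0,0,0,0],
  [0,0,0,0],
])

```text
time: 21.6
tool_pos: [0.4579, 0.0723, 0.0607]
ee_rot: [-3.141, -0.001, -0.154]
wrist_force: [-4.0, 0.5, 11.7]
width: 0.0633
finger_force: 30.0
```

```bash
python3 t.py | grep -v "^[12][0-9] "
```

```text
21.6 [0.4579 0.0723 0.0607] [-3.95  0.53 11.72]
0 [282. 500.] [136. 333.] 1.14
5 [284. 492.] [140. 347.] 1.01
[279. 560. 161. 421.] 1.19
[152. 355. 188. 399.] 1.21
[156. 421. 137. 401.] 1.03
[258. 476. 294. 517.] 1.13
[270. 457. 238. 438.] 0.61
[241. 436. 216. 410.] 1.05
[202. 393. 183. 372.] 1.10
[154. 482. 132. 457.] 1.13
[198. 538. 155. 483.] 1.26
[214. 428. 235. 448.] 0.95
```

Call:
servo_tool([
  [0,0,-0.1,0],
  [0,0,-0.1,0],
])

```text
time: 21.9
tool_pos: [0.4579, 0.0723, 0.0608]
ee_rot: [-3.141, -0.001, -0.154]
wrist_force: [-1.9, 0.7, 7.1]
width: 0.064
finger_force: 30.0
```

Call:
servo_tool([
  [0,0,0,0],
  [0,0,0,0],
  [0,0,0,0],
  [0,0,0,0],
], claw=0)

```text
time: 22.4
tool_pos: [0.4573, 0.0722, 0.0597]
ee_rot: [3.141, 0.001, -0.154]
wrist_force: [-0.6, 1.0, 0.8]
width: 0.094
finger_force: 0.0
```

Call:
servo_tool([
  [0,0,-0.5,0],
  [0,0,-2,0],
  [0,0,-5,0],
  [0,0,-9,0],
  [-5,0,-13,0],
  [-10,0,-15,0],
  [-14,0,-16,0],
  [-14,0,-16,0],
])

```text
time: 23.4
tool_pos: [0.3186, 0.0942, 0.223]
ee_rot: [-3.14, -0.007, -0.152]
wrist_force: [-0.3, -0.5, -0.5]
width: 0.0939
finger_force: 0.0
```

Call:
servo_tool([
  [0,5,0,0],
  [0,10,0,0],
  [0,15,0,0],
  [0,20,0,0],
  [0,25,0,0],
  [0,25,0,0],
])

```text
time: 24.15
tool_pos: [0.2803, -0.1565, 0.22]
ee_rot: [3.141, 0.001, -0.162]
wrist_force: [-0.1, 0.1, 0.2]
width: 0.0937
finger_force: 0.0
```

Run:
```python
from h import *
o=get_obs();print(o["time"],np.round(o["tool_pos"],3),np.round(o["wrist_force"],1))
b=snapshot("top");s=snapshot("scene")
a=cv2.resize(b[205:335,160:260],(400,520),interpolation=cv2.INTER_CUBIC);c=cv2.resize(s[220:370,155:270],(399,520),interpolation=cv2.INTER_CUBIC)
cv2.imwrite("pics/end.png",np.hstack([a,c]))
cv2.imwrite("pics/endtop.png",b)
```

```text
24.15 [ 0.28  -0.157  0.22 ] [-0.1  0.1  0.2]
```

View pics/end.png

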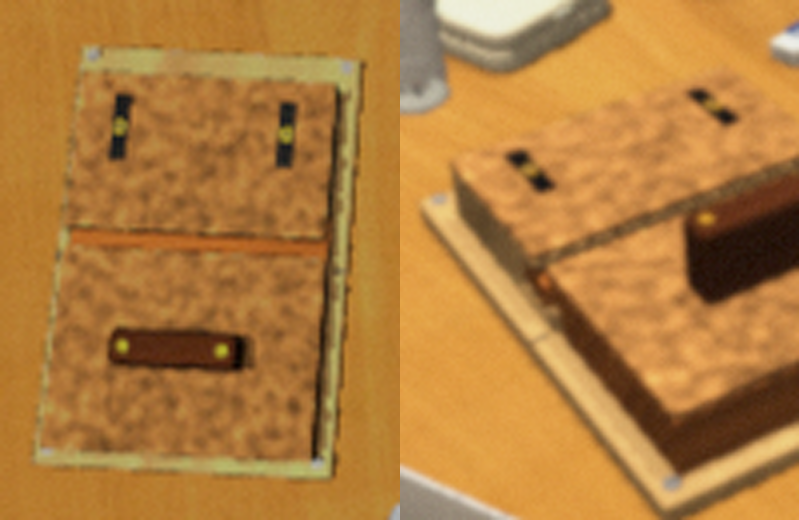

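```bash
cat >> m.py <<'E'
print("----")
loc2=lambda p:loc(p).tolist()
Z=P([(67,247),(326,257),(313,461),(41,457)],160,.04);sh("loose",Z);print(loc2(Z))
T=P([(109,345),(239,350)],160,.074);print("batten",loc2(T),loc2(P([(122,345),(221,351)],160,.074)))
b=cv2.imread("pics/endtop.png");g=cv2.resize(b[205:335,160:260],(400,520),interpolation=cv2.INTER_CUBIC)
for l in cv2.createLineSegmentDetector().detect(cv2.cvtColor(g,6))[0][:,0]:
    if np.hypot(l[2]-l[0],l[3]-l[1])>30: print(np.round(l,1),loc2(P([l[:2],l[2:]],160,.04)))
E
python3 m.py | sed -n '/----/,$p'
```

```text
----
loose [[512.7, 131.8], [492.9, -4.4], [389.9, 10.6], [406.7, 149.2]] sides [137.7 104.  139.6 107.4] ctr [450.5  71.8  40. ]
[[-1.9, 67.5], [-0.7, -70.1], [-104.7, -71.0], [-109.3, 68.5]]
batten [[-52.9, 31.7], [-52.3, -33.5]] [[-52.6, 25.2], [-53.2, -24.6]]
[310.9 455.6 310.3 424.3] [[-102.1, -69.8], [-86.6, -68.3]]
[319.9 324.4 323.2 261.7] [[-35.8, -69.5], [-3.2, -68.8]]
[311.9 425.5 316.7 360.4] [[-87.2, -69.2], [-54.3, -69.2]]
[329.5 475.6 331.  444.3] [[-111.5, -80.0], [-96.0, -79.7]]
[329.  179.5 331.6 129.4] [[40.6, -68.7], [67.9, -68.1]]
[326.5 221.9 327.3 175.6] [[17.9, -69.0], [42.7, -67.6]]
[334.2 120.6 334.3  86.9] [[72.8, -69.2], [91.4, -67.9]]
[336.9 377.1 344.1 275.6] [[-62.3, -80.3], [-10.0, -80.4]]
[331.6 299.5 319.1 457.8] [[-22.7, -74.7], [-103.0, -74.1]]
[318.6 359.4 318.8 324.4] [[-53.7, -70.1], [-35.9, -68.9]]
[343.9 277.  359.   59.3] [[-10.7, -80.3], [107.4, -80.3]]
[333.  436.9 335.5 386.8] [[-92.3, -80.4], [-67.2, -79.9]]
[197.  369.7 136.8 367.5] [[-62.0, -7.3], [-62.3, 24.1]]
[170.5 326.9 248.2 334.7] [[-40.8, 8.6], [-42.9, -32.4]]
[360.  121.9 359.8
[... 658 characters left out ...]
[-105.9, 48.5]]
[279.4 476.1 325.6 476.1] [[-112.9, -54.4], [-111.8, -78.1]]
[204.4 471.3 265.7 472.7] [[-112.3, -15.9], [-111.6, -47.3]]
[129.4 227.5 159.4 227. ] [[10.0, 35.6], [11.0, 19.6]]
[210.6 232.1 243.2 230.7] [[9.6, -7.8], [11.1, -25.1]]
[ 56.8 463.4 115.6 464.4] [[-112.0, 60.0], [-111.1, 29.9]]
[150.6 467.4 190.6 468.9] [[-111.7, 11.8], [-111.5, -8.7]]
[260.6  53.5 211.9  53. ] [[108.2, -26.3], [107.2, 0.4]]
[184.4 235.9 125.7 234.3] [[6.9, 5.9], [6.3, 37.2]]
[256.9 239.8 196.9 238.6] [[6.7, -32.8], [5.8, -0.9]]
[199.4 456.8 161.8 458.6] [[-105.3, -12.6], [-107.1, 6.5]]
[323.1 244.1 290.6 243.5] [[6.1, -68.1], [5.5, -50.8]]
[163.1 362.7 225.6 361.9] [[-59.2, 10.6], [-57.3, -21.9]]
```

Run:
```python
from h import *
yw=np.radians(-8.8);e=np.array([-np.sin(yw),np.cos(yw),0]);ex=np.array([np.cos(yw),np.sin(yw),0]);C=np.array([.5042,.0648,0])
for n,q in dict(tl=(-104.5,70,40),bl=(-104.5,70,10),tl4up=(-104.5,70,44),tf=(-.5,70,40),base=(-115,80,10),base0=(-115,80,0),fixTL=(93,70.5,40),lipL=(8.5,70.3,40)).items():
    u=proj("scene",C+(ex*q[0]+e*q[1]+np.array([0,0,q[2]]))/1000);print(n,np.round([(u[0]-155+.5)*399/115-.5+400,(u[1]-220+.5)*520/150-.5]))
```

```text
tl [671. 411.]
bl [676. 476.]
tl4up [670. 402.]
tf [543. 264.]
base [666. 505.]
base0 [667. 527.]
fixTL [449. 158.]
lipL [532. 253.]
```

```bash
python3 -c "
from bench import *
print(close_job())"
```

```text
the job is handed in; nothing more can be done
None
```

The loose board is in the joint, lying flat and released; the last pictures put its ends within about 1 mm of the fixed board's. The job was handed in at about 24 s, with wrist readings up to 15 N. I gripped the batten across its 64 mm length instead of its 18 mm, because the moves can't tilt the tool, and tilted the board by pushing its tongue gently against the lip. I kept clear of the vial, case and eraser but didn't re-measure them.

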